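# Snap the cap on to the open vacuum flask and keep it pressed down

### The job

Of the two steel flasks on the worktop one stands open, with its cap beside it on the worktop. Pick up the cap, set it on the bare neck and press straight down until it snaps fully home, then keep pressing firmly: the job finishes with the hand still on the cap, pushing it down. Keep both flasks, the mug and the salt shaker upright and where they stand.

Things in the scene. Friction and masses are not known exactly. Their poses are not given: they have to be found in the camera images.
- open_flask: The open vacuum flask: brushed steel, 84 mm wide, straight to 68 mm, then a sloping shoulder, and a bare round stud-like neck 30 mm wide that rises from the shoulder at 96 mm to its top at 122 mm. Loose, filled, about 0.8 kg. Origin: centre of its underside; z up. Three small sprung catch balls stand 4 mm out of the neck, 13 mm below its top.
- neck_top (a point): Centre of the top of the open flask's neck (its seal's top face), 122 mm above the worktop; z is the neck's axis. The neck tapers over its top 5 mm (23 mm wide at the very top), so a cap up to 4 mm off centre still slides on.
- seal: The black rubber seal that is the top of the open flask's neck: a disc 23 mm wide whose top face is neck_top, fixed to the flask. The ceiling of the cap lies on it and presses on it only when the cap is home and pushed down. Origin: its underside, 4 mm below neck_top.
- cap: The loose grey push-on cap, 62 mm high, 0.06 kg, standing on its open rim on the worktop. Skirt 50 mm wide, 32 mm high; above it a ribbed round grip 36 mm wide from 34 to 62 mm above the rim: hold it there. Origin: centre of its open lower rim; z points up to the grip; its turn about z does not matter. Hollow to 24 mm above the rim, 34 mm wide at the bead inside its mouth.
- cap_seat (a point): Centre of the ceiling inside the cap, 24 mm above its rim; lies on neck_top when fully home (rim then 98 mm above the worktop). Lowered on the neck, the cap first stops on the catch balls, 11 mm short of home; a push of about 9 to 13 N takes it over them, then the force drops and it snaps down the last 6 mm on to the neck's top.
- cap_grip (a point): Centre of the cap's round grip, 50 mm above its rim.
- capped_flask: The second flask, like the open one but with its cap already on (160 mm high, 84 mm wide, 0.9 kg). Loose. Origin: centre of its underside. To be left alone.
- mug: Blue mug, 82 mm wide, 91 mm high, handle to one side. Loose. Origin: centre of its underside. To be left alone.
- salt: Salt shaker, clear with a metal top, 44 mm wide, 90 mm high. Loose. Origin: centre of its underside. To be left alone.

How it is judged:
By the outcome, as a careful person would: the job done as asked, in the order asked, and still so for the second after the job is handed in, while the arm keeps its last pose, push and grip.
It also fails if it takes over 38 s, if anything falls off the work surface, if the arm or the gripper's body presses on something with over 40 N, if the wrist force passes 120 N, or if a joint passes its speed limit or range.

### The arm

A 6-joint arm with a two-finger parallel gripper is mounted at the origin on a cart in front of the work surface, level with it; the furniture and walls round the work are solid. World frame = base frame: x ahead of the robot, y to its left, z up, the work surface at z = 0. Lengths are in m, angles in rad, forces in N, time in s.
With the tool pointing down it reaches from about 0.35 to 0.875 m from the base axis. Payload 4.2 kg.
Tool frame: the origin (TCP) lies at the very end of the fingers, on their centre line; the grasp point (between the pads) lies 19 mm behind it; z points along the fingers, y is the line along which they close (so a half turn about z gives the same grasp; the last joint's range is limited). The gripper opens to 87 mm and grips with 3 to 60 N. Pads are 19 mm wide; open, the fingers measure 117 mm over their backs; the gripper's body (75 mm by 190 mm) begins 51 mm behind the grasp point.
Start: joints at [-0.951, 0.385, 0.008, 0, -1.194, -0.259], TCP at [0.221, -0.585, 0.223] pointing down, gripper open.
Joint ranges: [-3.14, 3.14], [-1.21, 2.06], [-1.07, 1.41], [-3.16, 2.05], [-2.99, -0.16], [-3.1, 3.1]. Speed limits (rad/s): [2.79, 2.79, 3.14, 3.14, 3.14, 3.14].

### API

Orientations are given as a unit quaternion [w, x, y, z].
In Python, from plant import sensors, vision, finish_job gives the robot as it stands.
- The arm moves only by the tool play_rows, never from a script. Its argument "rows" is a list that holds one entry, the list of rows, each a list of 5 numbers: the opening, from 0 (shut) to 1 (fully open), then the shift along the tool's x, y, z in mm, then the turn about the tool's z in degrees. A call has exactly 5 rows; each row shifts and turns the commanded pose from where the row before left it, along the tool's axes as they then stand; what a row does not reach is not made up. A row lasts 1/10 s, in which the tool goes at most 50 mm and 8.59 degrees, less where a joint would pass 70% of its speed; a pose out of reach is approached as far as the arm can. A call with a gripper value outside its range is refused whole. The fingers move at their own pace and stop on an object; "squeeze" is the grip in N (left out, the last holds). Time passes only in rows, so rows that do not move let the fingers close, or fill a call up. It gives the time, the measured TCP pose, the force, the opening and the grip force at its end, in the units of the state.
- sensors.read_state(): the state, without advancing time (a new reading comes with each control period).
- vision.grab_frame(name): name is "side" or "top" or "wrist"; returns the picture (480x640x3 uint8, red, green, blue); there is no depth.
- vision.get_calibration(name): a dict with "fx", "fy", "cx", "cy" (pixels), "R" (3x3) and "t" (3): a world point X has camera coordinates R X + t; the wrist camera has in their place "mount" (4x4, takes a point from camera to tool coordinates, whose origin is the TCP and whose axes are the flange's). Camera axes: x right, y down, z forward; pixel columns grow to the right and rows downward; lengths in m; the calibration is good to about 2 mm. A picture is of the moment at which its call begins: read the wrist's pose just before it. get_calibration takes no time and is no camera call.
- finish_job(): hands the job in; it is judged then, once.
The state is a dict: "time": time; "joint_pos": joint angles; "qd": joint speeds; "joint_efforts": joint torques, N m; "tcp_pos": TCP position; "ee_rot": TCP orientation; "ft_force": force on the tool from outside, world axes, zero at the start; "torque": the same for the moment, N m; "finger_gap": opening from 0.0 (shut) to 1.0 (fully open); "finger_force": force on a finger pad.
Only numpy, scipy, OpenCV 4.12 (cv2) and the standard library are available. Lean on these libraries where they do the work, as an engineer would, in place of code of your own. Each camera call takes 0.05 s, during which the arm holds its last target. There are 200 camera calls.

## Working session

There is one attempt and no reset: what is moved stays moved. The work goes in short steps, Python scripts to look and compute and a tool call to move; the robot and the scene stay as the last step left them, time stands still between calls to the robot, and variables do not carry over. Pictures are saved under pics/ and viewed, at most 10 in all, crops included, and the job is handed in when it is done.

Besides the shell and the picture viewer there is one more tool, called after "Emit:" as name(argument=value, ...) on one line, values as JSON. play_rows: Moves the arm, as the interface text tells. Its arguments: {"type":"object","properties":{"rows":{"type":"array"},"squeeze":{"type":"number"}},"required":["rows"]}

```bash
mkdir -p pics
cat > h.py <<'E'
import numpy as np, cv2
from plant import sensors, vision, finish_job
from scipy.spatial.transform import Rotation as Ro
def cam(name, s=None):
    c=vision.get_calibration(name); K=np.array([[c['fx'],0,c['cx']],[0,c['fy'],c['cy']],[0,0,1]])
    if 'mount' in c:
        w,x,y,z=s['ee_rot']; T=np.eye(4);T[:3,:3]=Ro.from_quat([x,y,z,w]).as_matrix();T[:3,3]=s['tcp_pos']
        M=T@np.array(c['mount']); R=M[:3,:3].T; return K,R,-R@M[:3,3]
    return K,np.array(c['R']),np.array(c['t'])
def ray(C,u,v,z):
    K,R,t=C; o=-R.T@t; d=R.T@np.linalg.inv(K)@[u,v,1]; return o+d*(z-o[2])/d[2]
def proj(C,X):
    K,R,t=C; p=K@(R@np.array(X)+t); return p[:2]/p[2]
def grab(name,f):
    im=vision.grab_frame(name)[:,:,::-1].copy(); cv2.imwrite('pics/'+f,im); return im
E
python3 - <<'E'
from h import *
s=sensors.read_state();print(s)
grab('top','t1.png');grab('side','s1.png')
for n in('top','side'):
    K,R,t=cam(n);print(n,K[0,0],-R.T@t,R[2])
E
```

```text
{'time': 0.0, 'joint_pos': array([-9.51392793e-01,  3.85587672e-01,  6.59527115e-03, -4.62857636e-04,
       -1.19395589e+00, -2.58607997e-01]), 'qd': array([ 0.00074763,  0.00035222, -0.00069556,  0.00096202,  0.00062167,
        0.00032685]), 'joint_efforts': array([-1.08447497e-03, -3.90664029e+01,  1.87402403e+01,  4.21979651e+00,
        1.10013108e-02, -1.95802827e-04]), 'tcp_pos': array([ 0.22043859, -0.58419585,  0.2214342 ]), 'ee_rot': array([-2.62632543e-04, -1.79336785e-01,  9.83787128e-01,  1.06537451e-03]), 'ft_force': array([-0.64055894,  0.70870221,  0.17784061]), 'torque': array([ 0.01739251, -0.0595845 , -0.00779158]), 'finger_force': 0.0, 'finger_gap': 1.0026154645053866}
top 540.9696121883569 [ 0.19312089 -0.29988614  1.56058025] [ 0.19555046  0.07618169 -0.97773021]
side 499.071153572355 [ 0.31291857 -1.32602802  0.5579099 ] [ 0.1397308   0.91688684 -0.37389012]
```

View pics/t1.png

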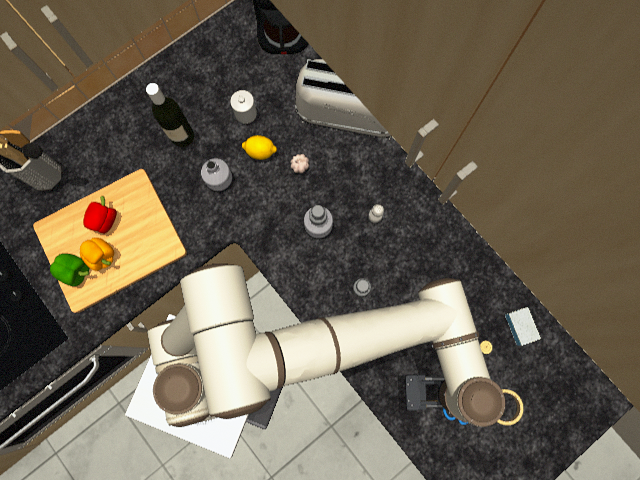

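View pics/s1.png

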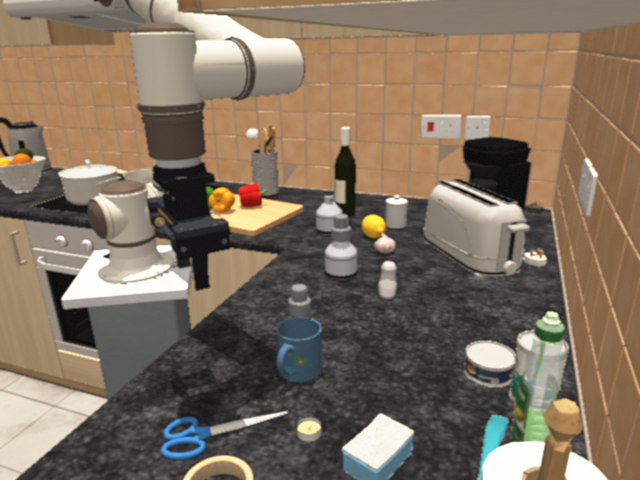

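The top view shows the cap at about (362,287), the open flask with its bare neck at (211,167), the capped flask at (318,221), and salt at (376,213). The side view agrees: cap at (300,300), open flask behind at (328,213), and mug at (300,350).

Run:
```python
from h import *
T=cam('top')
for n,u,v,z in [('cap top',362,285,.062),('neck',211,166,.122),('capped grip',318,212,.16),('salt',377,210,.09)]:
    p=ray(T,u,v,z);print(n,p.round(3),np.hypot(*p[:2]).round(3), 'side px',proj(cam('side'),p).round())
a=cv2.imread('pics/t1.png');b=cv2.imread('pics/s1.png')
i=np.vstack([np.hstack([cv2.resize(a[140:200,180:260],(400,300)),cv2.resize(a[255:315,322:402],(400,300))]),np.hstack([cv2.resize(b[180:240,290:370],(400,300)),cv2.resize(b[270:330,260:340],(400,300))])])
cv2.imwrite('pics/c1.png',i)
s=sensors.read_state();w,x,y,z=s['ee_rot'];print(Ro.from_quat([x,y,z,w]).as_matrix().round(3))
print(vision.get_calibration('wrist'))
```

```text
cap top [ 0.415 -0.33   0.062] 0.53 side px [299. 287.]
neck [0.57  0.181 0.122] 0.598 side px [328. 195.]
capped grip [ 0.543 -0.151  0.16 ] 0.564 side px [339. 216.]
salt [ 0.625 -0.297  0.09 ] 0.692 side px [386. 262.]
[[-0.936 -0.353 -0.001]
 [-0.353  0.936  0.002]
 [ 0.     0.002 -1.   ]]
{'fx': 382.5180027750104, 'fy': 382.5180027750104, 'cx': 320.3073504263145, 'cy': 241.03560668712984, 'mount': array([[ 9.68041956e-05, -9.67482764e-01, -2.52936935e-01,
         6.70315384e-02],
       [ 9.99999204e-01,  4.11840493e-04, -1.19256786e-03,
        -3.98919088e-04],
       [ 1.25795853e-03, -2.52936618e-01,  9.67482033e-01,
        -1.62670960e-01],
       [ 0.00000000e+00,  0.00000000e+00,  0.00000000e+00,
         1.00000000e+00]])}
```

View pics/c1.png

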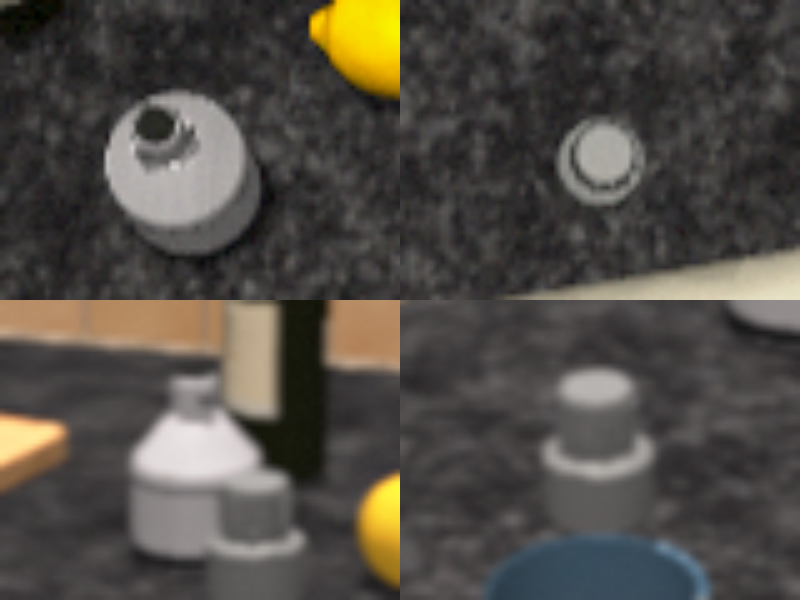

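The crops confirm the black seal at (211,165) in top, and the cap top at (363,285) in top and (300,287) in side. I'll locate the mug next, then approach.

Run:
```python
from h import *
S=cam('side');T=cam('top')
b=cv2.imread('pics/s1.png');h=cv2.cvtColor(b,cv2.COLOR_BGR2HSV)
m=cv2.inRange(h,(95,60,30),(115,255,200));m[:300]=0;m[390:]=0;m[:,:270]=0;m[:,340:]=0
ys,xs=np.where(m);print(xs.min(),xs.max(),ys.min(),ys.max())
print('mug',ray(S,300,331,.091).round(3))
s=sensors.read_state();w,x,y,z=s['ee_rot'];R=Ro.from_quat([x,y,z,w]).as_matrix()
c=np.array([ray(T,363,285.4,.062),ray(S,299.6,287.4,.062)]);print(c.round(4))
print(1000*R.T@(np.r_[c.mean(0)[:2],.20]-s['tcp_pos']), proj(T,ray(S,300,331,.091)))
```

```text
276 321 317 382
mug [ 0.391 -0.564  0.091]
[[ 0.4148 -0.3334  0.062 ]
 [ 0.4167 -0.335   0.062 ]]
[-270.95095044  165.02651581   21.85431138] [441.41512338 322.84269142]
```

Emit:
play_rows(rows=[[[1,-40,24,0,0],[1,-40,24,0,0],[1,-40,24,0,0],[1,-40,24,0,0],[1,-40,24,0,0]]], squeeze=40)

```text
time: 0.6
tcp_pos: [0.366, -0.4001, 0.2222]
ee_rot: [-0.0, -0.179, 0.984, 0.0]
ft_force: [0.3, 0.1, 0.7]
finger_gap: 0.997
finger_force: 0.0
```

Emit:
play_rows(rows=[[[1,-36,23,10,0],[1,-35,22,20,0],[1,0,0,20,0],[1,0,0,15,0],[1,0,0,0,0]]])

```text
time: 1.1
tcp_pos: [0.4145, -0.3333, 0.155]
ee_rot: [-0.002, -0.18, 0.984, 0.002]
ft_force: [-0.2, 0.8, -0.5]
finger_gap: 1.001
finger_force: 0.0
```

Run:
```python
from h import *
s=sensors.read_state();grab('wrist','w1.png');C=cam('wrist',s)
print(s['time'],s['tcp_pos'],s['ee_rot'],proj(C,[.4158,-.3342,.062]))
np.save('s_w1.npy',dict(p=s['tcp_pos'],r=s['ee_rot']))
```

```text
1.1 [ 0.41453518 -0.33333382  0.15500696] [-0.00236411 -0.17965225  0.98372551  0.00189893] [318.90707167 243.04467351]
```

View pics/w1.png

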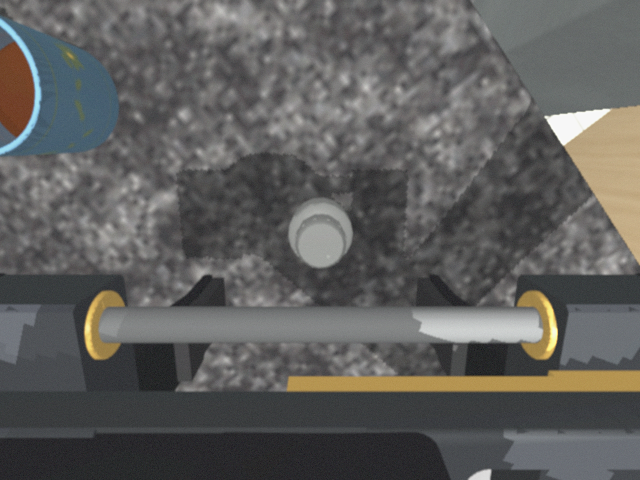

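The wrist view puts the cap top at (320,242), against a predicted (319,243), so the position is good. I'll descend 119 mm and grasp.

Emit:
play_rows(rows=[[[1,-1,-1,35,0],[1,0,0,35,0],[1,0,0,29,0],[1,0,0,15,0],[1,0,0,5,0]]], squeeze=45)

```text
time: 1.65
tcp_pos: [0.4167, -0.3355, 0.0376]
ee_rot: [-0.001, -0.179, 0.984, 0.001]
ft_force: [-0.2, -0.3, 0.2]
finger_gap: 1.004
finger_force: 0.0
```

Emit:
play_rows(rows=[[[0,0,0,0,0],[0,0,0,0,0],[0,0,0,0,0],[0,0,0,0,0],[0,0,0,0,0]]])

```text
time: 2.15
tcp_pos: [0.4176, -0.3354, 0.0392]
ee_rot: [0.001, -0.179, 0.984, -0.0]
ft_force: [-0.0, -0.3, -0.7]
finger_gap: 0.633
finger_force: 0.0
```

Emit:
play_rows(rows=[[[0,0,0,0,0],[0,0,0,0,0],[0,0,0,0,0],[0,0,0,0,0],[0,0,0,0,0]]])

```text
time: 2.65
tcp_pos: [0.4171, -0.3352, 0.0386]
ee_rot: [-0.0, -0.179, 0.984, 0.0]
ft_force: [-0.1, 1.3, 1.2]
finger_gap: 0.402
finger_force: 45.0
```

Emit:
play_rows(rows=[[[0,0,0,-20,0],[0,0,0,-45,0],[0,0,0,-45,0],[0,0,0,-45,0],[0,0,0,-45,0]]])

```text
time: 3.15
tcp_pos: [0.4169, -0.3351, 0.2402]
ee_rot: [0.0, -0.179, 0.984, 0.0]
ft_force: [2.0, 0.1, 0.2]
finger_gap: 0.404
finger_force: 45.0
```

Run:
```python
from h import *
from scipy.optimize import least_squares
S=cam('side');T=cam('top')
def tri(a,b):
    r=least_squares(lambda X:np.r_[proj(T,X)-a,proj(S,X)-b],[.6,.2,.1]);return r.x.round(3),r.cost
print('bottle top',tri((153,90),(346,129)))
print('bottle base',ray(T,181,139,0),ray(S,347,214,0))
print('neck',tri((211,165),(328.5,195.5)), ray(T,211,165,.122))
print('lemon',ray(T,260,148,.025),'cannister',ray(T,242,103,.1))
s=sensors.read_state();w,x,y,z=s['ee_rot'];R=Ro.from_quat([x,y,z,w]).as_matrix()
n=ray(T,211,165,.122);print(s['tcp_pos'],s['time'],s['finger_gap'],1000*R.T@(np.r_[n[:2],.24]-s['tcp_pos']))
```

```text
bottle top (array([0.66 , 0.341, 0.298]), np.float64(0.587027685904192))
bottle base [ 6.49808717e-01  3.43009825e-01 -2.22044605e-16] [0.66696405 0.33888764 0.        ]
neck (array([0.574, 0.184, 0.118]), np.float64(0.0017908522919313494)) [0.57297168 0.18235932 0.122     ]
lemon [0.70087524 0.09824584 0.025     ] cannister [0.78659396 0.18092403 0.1       ]
[ 0.41685162 -0.33511403  0.24022385] 3.15 0.4039964315556722 [-3.28693890e+02  4.29083246e+02  2.92794999e-01]
```

Emit:
play_rows(rows=[[[0,-15,17,0,0],[0,-30,35,0,0],[0,-32,37,0,0],[0,-32,37,0,0],[0,-32,37,0,0]]])

```text
time: 3.65
tcp_pos: [0.4918, -0.1312, 0.2385]
ee_rot: [0.0, -0.179, 0.984, 0.0]
ft_force: [0.3, -0.4, 0.0]
finger_gap: 0.404
finger_force: 45.0
```

Emit:
play_rows(rows=[[[0,-32,37,0,0],[0,-32,37,0,0],[0,-32,37,0,0],[0,-32,37,0,0],[0,-32,37,0,0]]])

```text
time: 4.15
tcp_pos: [0.5763, 0.0986, 0.2383]
ee_rot: [-0.0, -0.18, 0.984, 0.0]
ft_force: [1.1, -0.7, -0.6]
finger_gap: 0.401
finger_force: 45.0
```

Emit:
play_rows(rows=[[[0,-32,37,0,0],[0,-22,28,0,0],[0,-20,18,0,0],[0,0,0,0,0],[0,0,0,0,0]]])

```text
time: 4.65
tcp_pos: [0.6149, 0.2002, 0.2354]
ee_rot: [-0.003, -0.18, 0.984, -0.001]
ft_force: [-0.4, -0.0, -1.6]
finger_gap: 0.404
finger_force: 45.0
```

Run:
```python
from h import *
s=sensors.read_state();grab('wrist','w2.png');C=cam('wrist',s)
print(s['time'],s['tcp_pos'],s['ee_rot'],proj(C,[.573,.1825,.122]))
np.save('s_w2.npy',dict(p=s['tcp_pos'],r=s['ee_rot'],ee_rot=s['ee_rot'],tcp_pos=s['tcp_pos']))
```

```text
4.65 [0.61487531 0.20017438 0.23538899] [-0.00281611 -0.18004657  0.98365308 -0.00138224] [319.25099699 173.32683617]
```

View pics/w2.png

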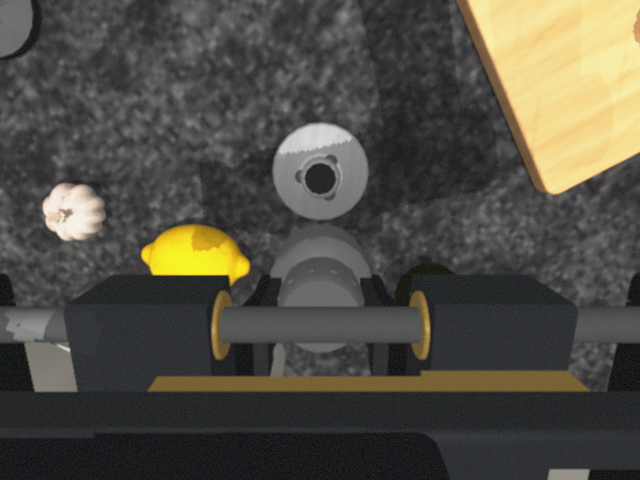

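The black seal is at (320,179), 6 px below the prediction. The cap is held straight, centred at column 320. I'll refine the offset.

Run:
```python
from h import *
def seal(im):
    g=cv2.GaussianBlur(cv2.cvtColor(im,cv2.COLOR_BGR2GRAY),(3,3),0)
    m=(g<50).astype(np.uint8); m[:160]=0;m[200:]=0;m[:,:295]=0;m[:,345:]=0
    n,l,st,c=cv2.connectedComponentsWithStats(m);k=1+st[1:,4].argmax();return c[k],st[k]
s=sensors.read_state();im=grab('wrist','w3.png')
for s_,im_ in((np.load('s_w2.npy',allow_pickle=True).item(),cv2.imread('pics/w2.png')),(s,im)):
    C=cam('wrist',s_);c,st=seal(im_);p=ray(C,*c,.122);w,x,y,z=s_['ee_rot'];R=Ro.from_quat([x,y,z,w]).as_matrix()
    print(c,st,s_['tcp_pos'],p.round(4),(1000*R.T@(p-s_['tcp_pos'])).round(1))
```

```text
[319.77022654 178.32524272] [306 165  29  28 618] [0.61487531 0.20017438 0.23538899] [0.5762 0.1841 0.122 ] [ 41.2  -1.1 113.6]
[320.44694534 179.06270096] [307 165  28  29 622] [0.61462427 0.19955591 0.2354364 ] [0.5762 0.1841 0.122 ] [ 40.7  -0.6 113.7]
```

Emit:
play_rows(rows=[[[0,20,0,0,0],[0,20,-0.5,0,0],[0,0,0,20,0],[0,0,0,20,0],[0,0,0,15,0]]], squeeze=60)

```text
time: 5.25
tcp_pos: [0.5789, 0.185, 0.1852]
ee_rot: [0.002, -0.178, 0.984, 0.001]
ft_force: [-0.5, 0.0, -0.5]
finger_gap: 0.396
finger_force: 60.0
```

Run:
```python
from h import *
s=sensors.read_state();print(s['time'],s['tcp_pos'],s['ft_force']);a=grab('top','t2.png');b=grab('side','s2.png')
cv2.imwrite('pics/c2.png',np.hstack([cv2.resize(a[110:210,160:260],(400,400)),cv2.resize(b[130:230,280:380],(400,400))]))
```

```text
5.25 [0.57892217 0.18496152 0.18517443] [-0.51357264  0.01704984 -0.51159231]
```

View pics/c2.png

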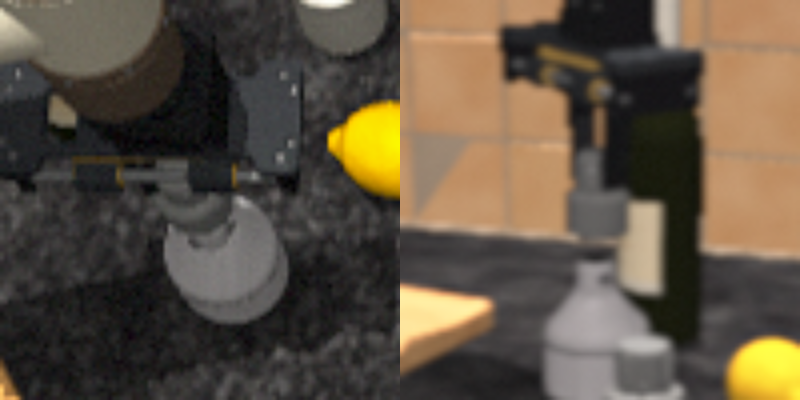

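Side view: the cap is held upright at column 598, just right of the neck at 595 (crop px, about 2 mm in x). I'll settle and correct.

Emit:
play_rows(rows=[[[0,0,0,5,0],[0,0,0,5,0],[0,0,0,0,0],[0,0,0,0,0],[0,0,0,0,0]]])

```text
time: 5.85
tcp_pos: [0.579, 0.1859, 0.174]
ee_rot: [0.0, -0.179, 0.984, 0.0]
ft_force: [-0.0, -0.2, -0.1]
finger_gap: 0.401
finger_force: 60.0
```

Emit:
play_rows(rows=[[[0,3,-2,0,0],[0,0,0,5,0],[0,0,0,5,0],[0,0,0,5,0],[0,0,0,5,0]]])

```text
time: 6.35
tcp_pos: [0.5764, 0.1828, 0.1528]
ee_rot: [-0.0, -0.179, 0.984, -0.0]
ft_force: [-0.2, -0.3, -0.9]
finger_gap: 0.399
finger_force: 60.0
```

Emit:
play_rows(rows=[[[0,0,0,2,0],[0,0,0,2,0],[0,0,0,0,0],[0,0,0,0,0],[0,0,0,0,0]]])

```text
time: 6.85
tcp_pos: [0.5766, 0.183, 0.1496]
ee_rot: [0.0, -0.179, 0.984, 0.0]
ft_force: [-0.2, 0.8, -1.4]
finger_gap: 0.401
finger_force: 60.0
```

Emit:
play_rows(rows=[[[0,0,0,1,0],[0,0,0,1,0],[0,0,0,1,0],[0,0,0,1,0],[0,0,0,0,0]]])

```text
time: 7.35
tcp_pos: [0.5771, 0.1832, 0.1468]
ee_rot: [0.001, -0.18, 0.984, 0.0]
ft_force: [-1.6, 2.3, 5.4]
finger_gap: 0.402
finger_force: 60.0
```

Emit:
play_rows(rows=[[[0,0,0,1,0],[0,0,0,1,0],[0,0,0,1,0],[0,0,0,0,0],[0,0,0,0,0]]])

```text
time: 7.85
tcp_pos: [0.5774, 0.184, 0.1452]
ee_rot: [0.002, -0.18, 0.984, 0.001]
ft_force: [-4.4, 4.4, 8.9]
finger_gap: 0.398
finger_force: 60.0
```

Contact is on the catch balls, at the expected height. I'll ease the small side load and push on.

Emit:
play_rows(rows=[[[0,0.5,1.2,0,0],[0,0,0,1,0],[0,0,0,1,0],[0,0,0,0,0],[0,0,0,0,0]]])

```text
time: 8.35
tcp_pos: [0.5762, 0.1839, 0.1404]
ee_rot: [0.001, -0.179, 0.984, 0.0]
ft_force: [1.0, 1.5, -3.1]
finger_gap: 0.4
finger_force: 60.0
```

Emit:
play_rows(rows=[[[0,0,0,1,0],[0,0,0,1,0],[0,0,0,1,0],[0,0,0,0,0],[0,0,0,0,0]]])

```text
time: 8.85
tcp_pos: [0.5754, 0.1835, 0.1372]
ee_rot: [-0.001, -0.179, 0.984, -0.0]
ft_force: [0.4, -0.2, -1.2]
finger_gap: 0.406
finger_force: 60.0
```

It has gone over the catches. Now down to the seat, building up force.

Emit:
play_rows(rows=[[[0,0,0,1,0],[0,0,0,1,0],[0,0,0,1,0],[0,0,0,1,0],[0,0,0,0,0]]])

```text
time: 9.35
tcp_pos: [0.5761, 0.1838, 0.1366]
ee_rot: [0.001, -0.18, 0.984, -0.0]
ft_force: [-4.9, -1.8, 11.1]
finger_gap: 0.403
finger_force: 60.0
```

Emit:
play_rows(rows=[[[0,0,0,1,0],[0,0,0,1,0],[0,0,0,1,0],[0,0,0,0,0],[0,0,0,0,0]]])

```text
time: 9.85
tcp_pos: [0.5769, 0.1839, 0.1367]
ee_rot: [0.003, -0.18, 0.984, -0.0]
ft_force: [-8.5, -1.2, 21.9]
finger_gap: 0.401
finger_force: 60.0
```

It is solid at TCP z 0.1367, so the rim is at about 98 mm: home. I'll trim the side load and add a little push.

Emit:
play_rows(rows=[[[0,1.2,0.5,0,0],[0,0,0,1,0],[0,0,0,0,0],[0,0,0,0,0],[0,0,0,0,0]]])

```text
time: 10.35
tcp_pos: [0.5763, 0.1839, 0.1365]
ee_rot: [0.003, -0.181, 0.984, -0.0]
ft_force: [-7.5, -2.1, 23.8]
finger_gap: 0.399
finger_force: 60.0
```

Run:
```python
from h import *
a=grab('top','t3.png');b=grab('side','s3.png');s=sensors.read_state();print(s['time'],s['tcp_pos'],s['ft_force'])
cv2.imwrite('pics/c3.png',np.hstack([cv2.resize(a[110:210,160:260],(400,400)),cv2.resize(b[130:230,280:380],(400,400))]))
```

```text
10.45 [0.57629761 0.18389502 0.13653511] [-8.22752012 -1.34824823 24.59685243]
```

View pics/c3.png

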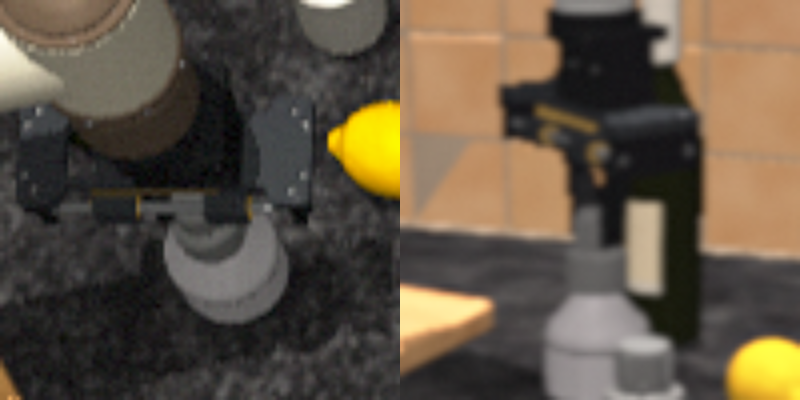

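The cap sits directly on the shoulder (side crop about (595,290)), with no neck showing. The flask is upright and in the same place, and the push is steady at about 24 N. I'll hand in.

```bash
python3 -c "
from plant import finish_job
print(finish_job())"
```

```text
the job is handed in; nothing more can be done
None
```

The cap is snapped fully home on the open flask, and I handed the job in at about 10.5 s with the hand still gripping it and pushing down at about 24 N; the flask is upright and has not moved, and I saw no contact with the other items.

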